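# Tell the full ink cartridge from the empty on a balance

## Robot

A 7-joint arm with a two-finger parallel gripper is mounted at the origin on the work surface. World frame = base frame: x ahead of the robot, y to its left, z up, the work surface at z = 0. Lengths are in m, angles in rad, forces in N, time in s.
With the tool pointing down it reaches from about 0.4 to 0.9 m from the base axis. Payload 5.5 kg.
Tool frame: the origin (TCP) lies at the very end of the fingers, on their centre line; the grasp point (between the pads) lies 19 mm behind it; z points along the fingers, y is the line along which they close (so a half turn about z gives the same grasp; the last joint's range is limited). The gripper opens to 92 mm and grips with 3 to 60 N. Pads are 19 mm wide; open, the fingers measure 130 mm over their backs; the gripper's body (75 mm by 190 mm) begins 47 mm behind the grasp point.
Start: joints at [-1.082, 0.501, -0.427, 1.55, 0.221, 1.138, -0.21], TCP at [0.145, 0.634, 0.203] pointing down, gripper open.
Joint ranges: [-2.88, 2.88], [-0.31, 2.03], [-1.54, 1.56], [0.2, 2.42], [-1.41, 4.55], [0.19, 2.02], [-2.57, 2.57]. Speed limits (rad/s): [2.57, 2.57, 3.14, 3.14, 3.14, 3.14, 3.14].

## Interface

Orientations are given as [roll, pitch, yaw] about the fixed x, y, z axes, in that order (R = Rz(yaw) Ry(pitch) Rx(roll)).
In Python, from plant import * gives the robot as it stands. Calls block until the motion is done:
- move_to(position, orientation): joint-space move of the TCP to a pose.
- move_l(position, rotation=None, v=0.15, contact_N=None): straight line of the TCP; rotation=None keeps the orientation; v is the mean speed in m/s. With contact_N (N) it stops when the force on the tool has changed by that much, and returns True; else False.
- set_joints(angles): joint-space move.
- move_gripper(opening): finger opening in m; the grip force is fixed at half the most; returns when the fingers have stopped.
- wait(seconds).
- solve_ik(position, orientation): joint angles nearest the present ones, or None.
- camera(name): name is "scene" or "top" or "wrist"; returns the picture (480x640x3 uint8, blue, green, red); there is no depth.
- camera_info(name): a dict with "K" (3x3 intrinsics, pixels), "position" and "rotation" of the camera in the world; the wrist camera has in their place "T_tool_cam" (4x4, takes a point from camera to tool coordinates, whose origin is the TCP and whose axes are the flange's). Camera axes: x right, y down, z forward; pixel columns grow to the right and rows downward; lengths in m; the calibration is good to about 2 mm. A picture is of the moment at which its call begins: read the wrist's pose just before it. camera_info takes no time and is no camera call.
A pose or a line that the arm cannot do raises PlanningError and nothing moves.
- job_done(): hands the job in; it is judged then, once.
Readings, each from a call of its own:
- read_time(): time.
- read_joints(): joint angles.
- read_joint_vel(): joint speeds.
- read_tau(): joint torques, N m.
- read_tool_pos(): TCP position.
- read_eef_rot(): TCP orientation.
- read_ft_force(): force on the tool from outside, world axes, zero at the start.
- read_moment(): the same for the moment, N m.
- read_width(): finger opening in m.
- read_grip_force(): force on a finger pad.
Only numpy, scipy, OpenCV 4.12 (cv2) and the standard library are available. Lean on these libraries where they do the work, as an engineer would, in place of code of your own. Each camera call takes 0.05 s, during which the arm holds its last target. There are 200 camera calls.

## Task

One of the two grey ink cartridges on the bench is full and the other is empty, and they look the same. First set either one upright on the pan of the balance and let go: the beam tips only under the full one. Sort them so that the full cartridge ends standing on the pan, with the beam tipped, and the empty one stands upright in the shallow black tray.

Things in the scene. Friction and masses are not known exactly. Their poses are not given: they have to be found in the camera images.
- cartridge_1: Grey plastic ink cartridge standing on its flat underside: a block 90 mm long (own x), 46 wide (own y), 62 high, paper labels on the long sides, a 6 mm black stub low on the +x end, black ridges on top. Origin: centre of the underside. Looks like the other cartridge: one is full (about 0.42 kg), one empty (about 0.14 kg). Take it from above across its 46 mm width.
- cartridge_2: Grey plastic ink cartridge standing on its flat underside: a block 90 mm long (own x), 46 wide (own y), 62 high, paper labels on the long sides, a 6 mm black stub low on the +x end, black ridges on top. Origin: centre of the underside. Looks like the other cartridge: one is full (about 0.42 kg), one empty (about 0.14 kg). Take it from above across its 46 mm width.
- pan_top (a point): Centre of the top face of the fixed balance's pan, a flat level steel disc 140 mm across on one end of the beam; +y (level) points along the beam to the pivot and counterweight drum. Unloaded, or with the empty cartridge, it stays at its upper stop, about 118 mm above the bench; with the full one let go on it, the beam tips and it sinks 31 mm in about a second. It always stays level.
- tray: Shallow black open tray fixed to the bench, outside 160 mm (own x) by 140 mm (own y), 35 mm high, walls and floor 5 mm thick. Origin: centre of its underside, so the inner floor lies 5 mm above it. Empty at the start.
Not all that is in view belongs to the job. Several things look just like the tray: the one meant starts nearest to the robot's base.

How it is judged:
On the way, in this order (a step that is already met when the one before it is completed fails the run):
1. one of the two cartridges stands upright on the pan, let go, for half a second (((horizontal distance between cartridge_1 and pan_top below 0.05 m and z of cartridge_1 in the frame of pan_top between -0.006 and 0.006 m and angle between cartridge_1's own z axis and vertical below 0.2 rad and linear speed of cartridge_1 below 0.03 m/s and contact force between the fingers and cartridge_1 below 0.1 N) or (horizontal distance between cartridge_2 and pan_top below 0.05 m and z of cartridge_2 in the frame of pan_top between -0.006 and 0.006 m and angle between cartridge_2's own z axis and vertical below 0.2 rad and linear speed of cartridge_2 below 0.03 m/s and contact force between the fingers and cartridge_2 below 0.1 N))), for 0.5 s.
2. a cartridge stands in the tray, let go (((x of cartridge_1 in the frame of tray between -0.06 and 0.06 m and y of cartridge_1 in the frame of tray between -0.06 and 0.06 m and linear speed of cartridge_1 below 0.03 m/s and contact force between the fingers and cartridge_1 below 0.1 N and z of cartridge_1 in the frame of tray below 0.015 m and angle between cartridge_1's own z axis and vertical below 0.2 rad) or (x of cartridge_2 in the frame of tray between -0.06 and 0.06 m and y of cartridge_2 in the frame of tray between -0.06 and 0.06 m and linear speed of cartridge_2 below 0.03 m/s and contact force between the fingers and cartridge_2 below 0.1 N and z of cartridge_2 in the frame of tray below 0.015 m and angle between cartridge_2's own z axis and vertical below 0.2 rad))), for 0.2 s.
At the end, for the whole second after the job is handed in: The full cartridge stands on the pan, its centre within 50 mm of the pan's, and the beam is tipped (pan less than 97 mm above the bench); the empty one stands on the floor of the tray, inside its walls; both are upright within 11 degrees, still and let go (((horizontal distance between cartridge_1 and pan_top below 0.05 m and z of cartridge_1 in the frame of pan_top between -0.006 and 0.006 m and angle between each of cartridge_1, cartridge_2's own z axis and vertical below 0.2 rad and linear speed of each of cartridge_1, cartridge_2 below 0.03 m/s and contact force between the fingers and cartridge_1 below 0.1 N and x of cartridge_2 in the frame of tray between -0.06 and 0.06 m and y of cartridge_2 in the frame of tray between -0.06 and 0.06 m and contact force between the fingers and cartridge_2 below 0.1 N and z of cartridge_2 in the frame of tray below 0.015 m) or (horizontal distance between cartridge_2 and pan_top below 0.05 m and z of cartridge_2 in the frame of pan_top between -0.006 and 0.006 m and angle between each of cartridge_2, cartridge_1's own z axis and vertical below 0.2 rad and linear speed of each of cartridge_2, cartridge_1 below 0.03 m/s and contact force between the fingers and cartridge_2 below 0.1 N and x of cartridge_1 in the frame of tray between -0.06 and 0.06 m and y of cartridge_1 in the frame of tray between -0.06 and 0.06 m and contact force between the fingers and cartridge_1 below 0.1 N and z of cartridge_1 in the frame of tray below 0.015 m)) and height (world z) of pan_top below 0.097 m); the robot touches nothing.
It also fails if it takes over 72 s, if anything falls off the work surface, if the arm or the gripper's body presses on something with over 40 N, if the wrist force passes 120 N, or if a joint passes its speed limit or range.

## Working session

There is one attempt and no reset: what is moved stays moved. The work goes in short steps, each a Python script; the robot and the scene stay as the last script left them, time stands still between calls to the robot, and variables do not carry over. Pictures are saved under pics/ and viewed, at most 10 in all, crops included, and the job is handed in when it is done.

```bash
mkdir -p pics; ls
python3 - <<'E'
from plant import *
import cv2
for n in ("top","scene"):
    cv2.imwrite(f"pics/{n}0.png",camera(n)); i=camera_info(n); print(n,i)
print(camera_info("wrist"), read_eef_rot(), read_time())
E
```

```text
pics
top {'K': array([[441.70921871,   0.        , 324.91612743],
       [  0.        , 441.70921871, 244.89701041],
       [  0.        ,   0.        ,   1.        ]]), 'position': array([ 0.49035892, -0.20454926,  1.14616041]), 'rotation': array([-3.09490582, -0.01274358, -1.55187424])}
scene {'K': array([[518.6974763 ,   0.        , 329.91791387],
       [  0.        , 518.6974763 , 234.55951754],
       [  0.        ,   0.        ,   1.        ]]), 'position': array([ 1.30242595, -0.55837733,  0.79783563]), 'rotation': array([-2.27327571, -0.01950316,  1.14602082])}
{'K': array([[367.31874612,   0.        , 320.10279356],
       [  0.        , 367.31874612, 237.86956742],
       [  0.        ,   0.        ,   1.        ]]), 'T_tool_cam': array([[ 9.02552153e-04, -9.61121306e-01, -2.76125008e-01,
         7.51115087e-02],
       [ 9.99999385e-01,  1.04559557e-03, -3.70819655e-04,
        -1.04835671e-03],
       [ 6.45117756e-04, -2.76124504e-01,  9.61121658e-01,
        -1.82129611e-01],
       [ 0.00000000e+00,  0.00000000e+00,  0.00000000e+00,
         1.00000000e+00]])} [-3.13988864e+00 -1.03080506e-04  2.91582781e+00] 0.1
```

View pics/top0.png

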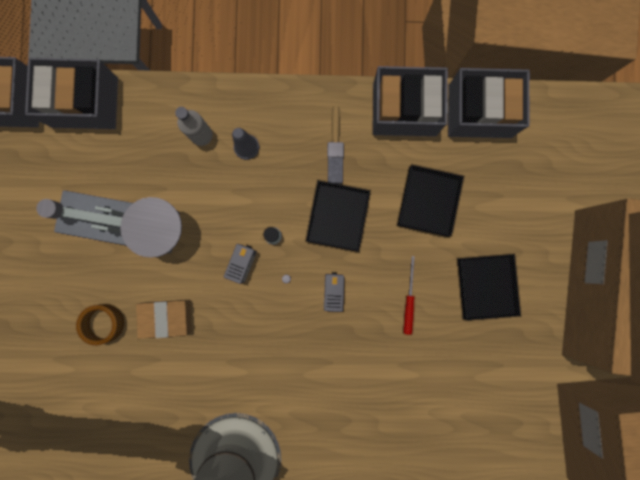

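View pics/scene0.png

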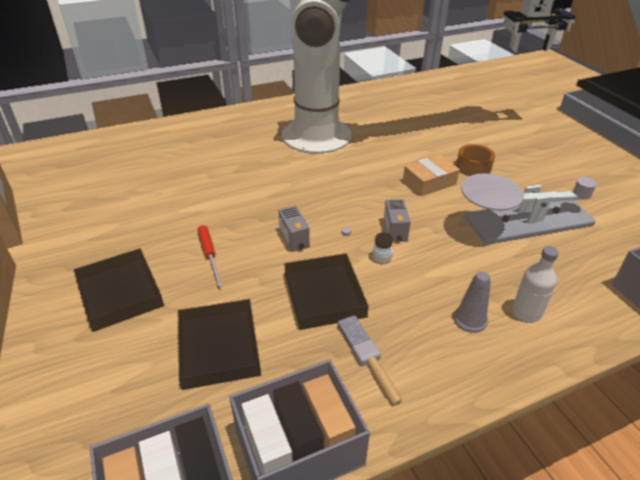

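The top view shows the cartridges at about (240,263) and (334,292), with their orange marks toward image-up. The pan is at (151,227) with the beam running left. The trays are at (338,216), (430,200) and (489,287). The scene view agrees. Next I compute coarse positions.

```bash
cat > h.py <<'E'
from plant import *
import cv2, numpy as np
from scipy.spatial.transform import Rotation as R
def cam(n):
    i=camera_info(n)
    if n=="wrist":
        T=np.eye(4);T[:3,:3]=R.from_euler('xyz',read_eef_rot()).as_matrix();T[:3,3]=read_tool_pos()
        T=T@i["T_tool_cam"]
    else:
        T=np.eye(4);T[:3,:3]=R.from_euler('xyz',i["rotation"]).as_matrix();T[:3,3]=i["position"]
    return i["K"],T
def ray(c,px,z):
    K,T=c; px=np.atleast_2d(px).astype(float)
    d=np.c_[px,np.ones(len(px))]@np.linalg.inv(K).T@T[:3,:3].T
    return T[:3,3]+d*((z-T[2,3])/d[:,2])[:,None]
def proj(c,P):
    K,T=c; p=(np.atleast_2d(P)-T[:3,3])@T[:3,:3]@K.T
    return p[:,:2]/p[:,2:]
def snap(n,f=None):
    c=cam(n); im=camera(n)
    if f: cv2.imwrite(f"pics/{f}.png",im)
    return c,im
E
python3 - <<'E'
from h import *
c=cam("top"); im=cv2.imread("pics/top0.png"); hsv=cv2.cvtColor(im,cv2.COLOR_BGR2HSV)
print("base",proj(c,[0,0,0]))
dark=(im.max(2)<45).astype(np.uint8)
n,l,s,ce=cv2.connectedComponentsWithStats(dark)
for k in range(1,n):
    if s[k,4]>1500:
        cn=cv2.findContours((l==k).astype(np.uint8),0,2)[0][0]; r=cv2.minAreaRect(cn)
        P=ray(c,cv2.boxPoints(r),0.03); print("dark",r,P.mean(0)[:2],np.linalg.norm(P.mean(0)[:2]),np.diff(P,axis=0)[:2,:2].round(3).tolist())
g=((hsv[...,1]<75)&(im.max(2)>60)).astype(np.uint8)
g=cv2.morphologyEx(g,cv2.MORPH_CLOSE,np.ones((5,5)))
n,l,s,ce=cv2.connectedComponentsWithStats(g)
for k in range(1,n):
    if 300<s[k,4]<9000 and 180<ce[k][1]<320:
        cn=cv2.findContours((l==k).astype(np.uint8),0,2)[0][0]; r=cv2.minAreaRect(cn)
        print("grey",s[k],r,ray(c,r[0],0.05))
# pan: fit circle
g=im[165:290,85:200]
ci=cv2.HoughCircles(cv2.cvtColor(im,cv2.COLOR_BGR2GRAY)[150:300,80:230],cv2.HOUGH_GRADIENT,1,50,param1=80,param2=20,minRadius=24,maxRadius=36)
print(ci); 
for q in (ci[0][:3] if ci is not None else []): print(ray(c,q[:2]+[80,150],0.118), q[2]/441.7*(1.146-.118))
E
```

```text
base [[234.79869932 457.67507747]]
dark ((58.33579635620117, 93.89277648925781), (115.62461853027344, 65.91361999511719), 1.3169124126434326) [0.91535973 0.46925949] 1.0286340022088967 [[0.171, 0.005], [0.0, -0.294]]
dark ((430.0173034667969, 200.79312133789062), (54.23225402832031, 62.31816864013672), 11.888657569885254) [ 0.66081407 -0.48364803] 0.8188960005699435 [[0.157, -0.031], [-0.026, -0.136]]
dark ((337.9728698730469, 215.34091186523438), (53.103885650634766, 62.77286911010742), 10.885526657104492) [ 0.61879136 -0.24956965] 0.6672239158485264 [[0.158, -0.027], [-0.023, -0.133]]
dark ((488.48828125, 286.8731689453125), (61.478755950927734, 56.66234588623047), 84.68545532226562) [ 0.44478041 -0.63374139] 0.7742465753996464 [[0.016, -0.144], [-0.154, -0.014]]
grey [  36  190  146   68 6109] ((108.18174743652344, 223.5919189453125), (146.65707397460938, 60.439693450927734), 4.447384357452393) [[0.58413381 0.31972955 0.05      ]]
grey [585 240  23  44 841] ((595.6838989257812, 261.3855895996094), (19.621604919433594, 44.397674560546875), 4.969740867614746) [[ 0.51378766 -0.8951013   0.05      ]]
grey [224 244  31  40 750] ((239.9310302734375, 263.67242431640625), (22.28343963623047, 37.32476043701172), 21.801410675048828) [[ 0.49124434 -0.00823447  0.05      ]]
grey [324 273  21  39 683] ((333.74346923828125, 292.1559753417969), (19.48309326171875, 38.13357925415039), 2.385944128036499) [[ 0.42528868 -0.24158697  0.05      ]]
grey [154 301  14  37 472] ((160.5, 319.0), (36.0, 13.0), 90.0) [[0.35196866 0.18238549 0.05      ]]
[[[94.5 86.5 26.8]]]
[[0.55133944 0.13291469 0.118     ]] 0.062373552
```

```bash
python3 - <<'E'
from h import *
for nm,p,y in (("pan",[.54,.133,.36],-.35),("A",[.491,-.008,.25],-.37),("B",[.425,-.242,.25],-.04)):
    for yy in (y,y+np.pi): 
        q=solve_ik(p,[np.pi,0,yy]); print(nm,yy,None if q is None else np.round(q,2))
E
python3 - <<'E'
from h import *
def go(p,y):
    q=[(s,solve_ik(p,[np.pi,0,s])) for s in (y,y+np.pi)]
    q=[(a,b) for a,b in q if b is not None]
    a,b=min(q,key=lambda t:abs(np.array(t[1])-read_joints()).max()); move_to(p,[np.pi,0,a])
go([.54,.133,.36],-.37); wait(.2); c,im=snap("wrist","w_pan"); np.savez("w_pan.npz",K=c[0],T=c[1])
go([.491,-.008,.25],-.37); wait(.2); c2,im2=snap("wrist","w_A"); np.savez("w_A.npz",K=c2[0],T=c2[1])
cv2.imwrite("pics/both.png",cv2.resize(np.vstack([im,im2]),(400,600)))
print(read_time(),read_eef_rot(),read_tool_pos(),read_joints())
E
```

```text
pan -0.35 [-1.17  0.32  1.14  1.61 -0.3   1.4  -1.93]
pan 2.791592653589793 [-0.2   0.19 -0.11  1.58  0.02  1.37  0.91]
A -0.37 [-1.02  0.25  1.14  1.92 -0.25  1.13 -1.72]
A 2.771592653589793 [-0.16  0.14  0.14  1.9  -0.02  1.11  1.18]
B -0.04 [-0.26  0.17  0.81  1.92 -0.13  1.11 -1.01]
B 3.101592653589793 [-0.24  0.16  0.78  1.92 -0.13  1.11  2.13]
3.7083 [3.14066147e+00 1.50510944e-03 2.77400242e+00] [ 0.49209189 -0.00656276  0.25082899] [-0.02356014  0.13773194 -0.01923288  1.89415386  0.00266735  1.10798182
  1.15940938]
```

View pics/both.png

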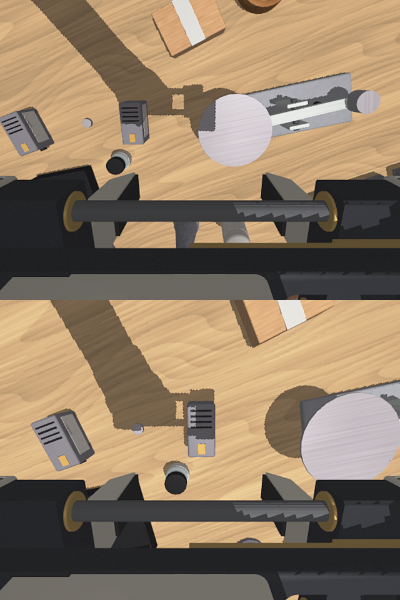

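The pan view shows the pan at about (376,208) full-res. The A view shows cartridge A at about (323,205) and cartridge B at about (99,224), with orange marks toward +x. I'll zoom in on both for corners and fit the pan circle.

Run:
```python
from h import *
from scipy.optimize import least_squares
im=cv2.imread("pics/w_A.png")
a=im[150:260,270:380]; b=im[160:270,40:150]
z=np.hstack([cv2.resize(x,(400,400),interpolation=cv2.INTER_CUBIC) for x in (a,b)])
cv2.imwrite("pics/zoomAB.png",z)
for f,seed in (("w_pan",(390,220)),("w_A",(560,210))):
    d=np.load(f+".npz"); c=(d["K"],d["T"]); im=cv2.imread(f"pics/{f}.png")
    h=cv2.cvtColor(im,cv2.COLOR_BGR2HSV)
    m=((h[...,1]<45)&(h[...,2]>90)).astype(np.uint8)
    m=cv2.morphologyEx(m,cv2.MORPH_OPEN,np.ones((5,5)))
    n,l,s,_=cv2.connectedComponentsWithStats(m); k=l[seed[1],seed[0]]; print(k,s[k])
    cn=max(cv2.findContours((l==k).astype(np.uint8),0,1)[0],key=len)[:,0]
    P=ray(c,cn,.118)[:,:2]
    ok=(cn[:,0]<637)
    P=P[ok]
    r=least_squares(lambda x:np.hypot(*(P-x).T)-.07,P.mean(0),loss="cauchy",f_scale=.0015)
    e=abs(np.hypot(*(P-r.x).T)-.07); print(r.x,(e<.003).sum(),len(P))
    r2=least_squares(lambda x:np.hypot(*(P-x[:2]).T)-x[2],[*r.x,.07],loss="cauchy",f_scale=.0015); print(r2.x)
```

```text
2 [  317   117   246   149 19531]
[0.57193375 0.22124749] 133 1238
[0.63632763 0.22111922 0.11882607]
2 [  481   131   159   157 19649]
[0.57326505 0.19014845] 269 392
[0.57326951 0.19003427 0.06967704]
```

View pics/zoomAB.png

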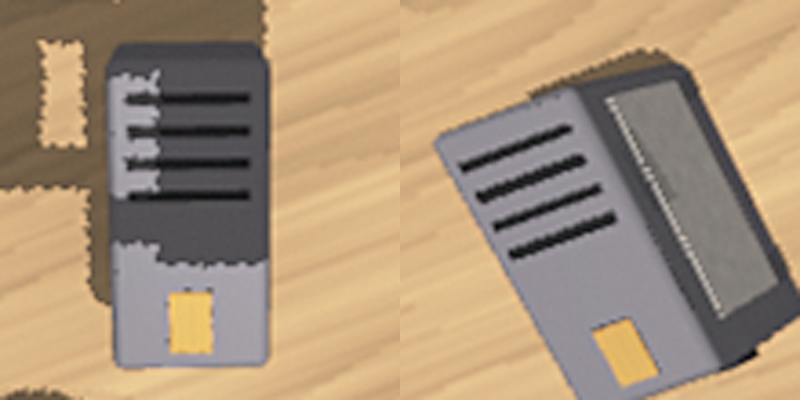

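The zoom is clear: A's top-face corners are about (115,366), (268,366), (268,57), (108,57), and B's are (436,140), (575,88), (720,368).

Run:
```python
from h import *
d=np.load("w_A.npz"); c=(d["K"],d["T"]); s=110/400
A=np.array([(115,366),(268,366),(268,57),(108,57)])*s+[270,150]
B=np.array([(436,140),(575,88),(720,368)])*s+[40-400*s,160]
for n,Q in (("A",A),("B",B)):
    P=ray(c,Q-.5,.062)[:,:2]; D=np.diff(P,axis=0)
    print(n,P.round(4).tolist(),np.hypot(*D.T).round(4),np.degrees(np.arctan2(D[:,1],D[:,0])).round(1))
ct=cam("top"); print(ray(ct,[151,227],.118), ray(ct,[47,208],.118))
```

```text
A [[0.5275, -0.0424], [0.5435, -0.0007], [0.46, 0.0297], [0.4443, -0.0112]] [0.0447 0.0889 0.0438] [  69.  160. -111.]
B [[0.3837, -0.2612], [0.385, -0.2172], [0.4719, -0.2204]] [0.044 0.087] [88.3 -2.1]
[[0.57236799 0.18803427 0.118     ]] [[0.61175983 0.42980998 0.118     ]]
```

```bash
cat >> h.py <<'E'
def pick(x,y,z,yaw,up=.2):
    move_to([x,y,z+.1],[np.pi,0,yaw]); move_l([x,y,z],v=.12); move_gripper(.0); wait(.2)
    w=read_width(); p=read_tool_pos(); move_l([p[0],p[1],up],v=.15); wait(.3)
    print("grip",w,read_width(),read_grip_force(),"F",read_ft_force(),read_time(),p)
def place(x,y,z,yaw,up,hi=.09):
    move_to([x,y,z+hi],[np.pi,0,yaw]); move_l([x,y,z+.02],v=.12); wait(.2); f0=np.array(read_ft_force())
    hit=move_l([x,y,z-.004],v=.03,contact_N=2.5); print("hit",hit,read_tool_pos(),np.array(read_ft_force())-f0)
    move_gripper(.092)
E
python3 - <<'E'
from h import *
print(read_ft_force())
pick(.4938,-.0062,.02,2.787,.22)
print(solve_ik([.573,.19,.14],[np.pi,0,2.787]))
E
```

```text
[-0.02941441 -0.19963494  0.18486973]
grip 0.045709150273416765 0.045843205892774484 29.98908519744873 F [ 0.52569491  0.18375393 -4.08573295] 8.0417 [ 0.49405574 -0.0058359   0.02007776]
[-0.26132516  0.45582234 -0.13451854  1.73782147  0.0724992   0.95276855
  0.79189637]
```

Run:
```python
from h import *
place(.573,.19,.138,2.787,.3)
wait(1.8)
p=read_tool_pos(); print(p,read_ft_force(),read_width())
c,im=snap("scene","s1")
move_l([p[0],p[1],.3],v=.2); 
c,im2=snap("top","t1"); print(read_time())
cv2.imwrite("pics/v1.png",cv2.resize(im[100:320,320:640],(640,440)))
```

```text
hit True [0.57213102 0.18944666 0.13460083] [2.90385412 0.94336004 4.03590485]
[0.57107663 0.18910184 0.1341003 ] [-0.13788119 -0.38780179 -0.08475804] 0.09197460688961254
14.3083
```

View pics/v1.png

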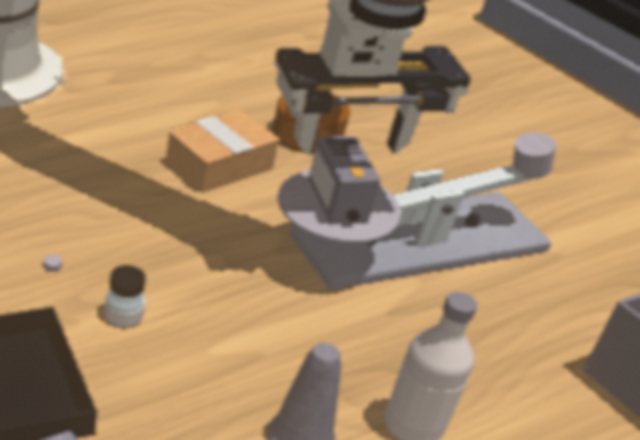

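The pan view shows the cartridge upright and centred with the beam tipped, so A is the full one (it also weighed about 4.2 N). B goes to the tray.

Run:
```python
from h import *
print([solve_ik(p,[np.pi,0,y]) for p,y in (([.4278,-.2408,.03],3.107),([.619,-.25,.035],2.971))])
pick(.4278,-.2408,.03,3.107,.16)
x,y=.619,-.25
move_to([x,y,.13],[np.pi,0,2.971]); move_l([x,y,.055],v=.12); wait(.2); f0=np.array(read_ft_force())
hit=move_l([x,y,.032],v=.03,contact_N=2.5); print(hit,read_tool_pos(),np.array(read_ft_force())-f0,f0)
move_gripper(.068); wait(.3)
p=read_tool_pos(); move_l([p[0],p[1],.2],v=.15); move_l([.5,-.25,.25],v=.2); wait(.3)
c,im=snap("scene","s2"); c,im2=snap("top","t2"); print(read_time(),read_ft_force())
cv2.imwrite("pics/v2.png",np.vstack([im[120:360,180:620],cv2.resize(im2[160:340,80:410],(440,240))]))
```

```text
[array([ 0.38196905,  0.44970857,  0.09073203,  2.08250609, -0.06860314,
        0.6120966 ,  2.05610294]), array([ 0.32664299,  0.68239736,  0.02408848,  1.62750167, -0.02054967,
        0.83194075,  1.75938236])]
grip 0.04579486431399872 0.04576110608468057 29.98336672782898 F [ 0.83260937 -0.17034863 -1.24393911] 19.3667 [ 0.42780185 -0.24075045  0.03001282]
True [ 0.61854677 -0.24984579  0.03497591] [-0.12295279 -0.30414805  6.95619737] [ 0.10027911 -0.47419844 -2.49751154]
25.125 [-0.234113   -0.12195725 -0.39197736]
```

View pics/v2.png

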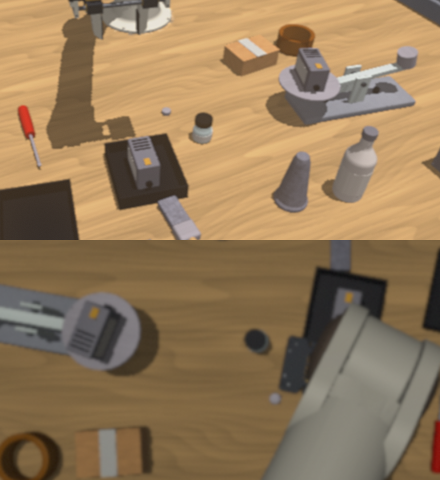

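The pictures show B upright in the middle of the correct tray (contact came at the expected floor height) and A upright on the tipped pan. The robot is clear of both, so I'm handing in.

Run:
```python
from plant import *
print(job_done(), read_time())
```

```text
the job is handed in; nothing more can be done
the job is handed in; nothing more can be done
```

The job is handed in: the full cartridge stands upright on the tipped pan and the empty one stands upright in the nearest tray, both let go, at about 25 s of the 72 s allowed; the hand-in call returned no pass/fail verdict.

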